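Set out the reagent deck

TASK

Set out the reagent deck, with left and right as the robot sees them: the tall bottle from the carton goes in the pocket directly left of the bottle that already stands on the deck, and the smallest bottle in the pocket directly right of that same bottle. The remaining bottle from the bench goes in the pocket directly left of the beaker, and the knobbed lid goes centred on top of the beaker so that it lies flat and covers it. Everything stands upright on the pocket floors and is let go; leave the bottle and the beaker that were there in their own pockets, and let no bottle or beaker fall over.

Things in the scene. Friction and masses are not known exactly. Their poses are not given: they have to be found in the camera images.
- deck: Grey plastic deck fixed on the bench, 186 (its x) x 276 (y) x 18 mm high; 2 rows of 3 square pockets 76 mm wide, 10 mm deep, floor 8 mm above the bench. Origin: centre of underside; x away from the robot, y to its left, turned up to 0.25 rad. Pocket centres: x -45 (front row), +45 (back); y +90 (left), 0, -90 mm (right). One of the four empty pockets stays empty.
- carton: Brown card carton fixed to the bench, open on top, 214 (its x) x 110 (its y) x 65 mm high, walls and floor 4 mm. A divider as high as the walls makes two cells, 101 x 102 mm inside, centred at x = +-52 mm. Origin: centre of underside. One cell holds the tall bottle, the other a plain metal can, 48 mm wide, 95 mm high, that stays there.
- tall_bottle: The tall bottle: round beige bottle with a red cap, 58 mm diameter, 130 mm high, 0.25 kg, standing in one of the carton's cells, its top 69 mm above the walls. The round body is straight from 5 to 86 mm above its underside; hold it there above the carton walls. Origin: centre of its underside, z up to the cap.
- middle_bottle: The other beige bottle, on the bench, white cap, 54 mm diameter, 120 mm high, 0.22 kg. Its round body is straight from 5 to 79 mm above the underside. Origin: centre of its underside, z up.
- small_bottle: The smallest bottle, on the bench: white with a black cap, 44 mm diameter, 90 mm high, 0.16 kg. Its round body is straight from 5 to 59 mm above the underside. Origin: centre of its underside, z up.
- deck_bottle: White bottle with a blue cap that already stands in a middle pocket of the deck, front or back row as drawn (the beaker has the other one); 48 mm diameter, 100 mm high, loose, 0.3 kg. Origin: centre of its underside. It stays in its pocket.
- beaker: Plain white open beaker, 60 mm across the rim, 80 mm high, wall 3 mm, loose, 0.3 kg, standing in the other middle pocket of the deck. Origin: centre of its underside, z up. It stays in its pocket.
- lid: White round lid on the bench, a flat disc 80 mm in diameter and 6 mm thick with an upright knob in the middle: neck 16 mm thick, head 20 mm thick, top of the knob 36 mm above the underside; head from 28 to 36 mm. 0.06 kg, flat underneath. Origin: centre of its underside, z up along the knob.
Not all that is in view belongs to the job. Leave any pink look-alike of the lid alone. Leave any purple look-alike of the small_bottle alone.

How it is judged:
At the end, for the whole second after the job is handed in: Tall bottle left and smallest bottle right of the blue-capped one, other bottle left of the beaker, those two still in their pockets: each within 20 mm of pocket centre, on its floor, lean < 0.08 rad. Lid flat on the beaker rim within 12 mm of its axis, tilt < 0.06 rad. All at rest (((x of deck_bottle in the frame of deck between -0.065 and -0.025 m and y of deck_bottle in the frame of deck between -0.02 and 0.02 m and x of beaker in the frame of deck between 0.025 and 0.065 m and y of beaker in the frame of deck between -0.02 and 0.02 m and x of tall_bottle in the frame of deck between -0.065 and -0.025 m and y of tall_bottle in the frame of deck between 0.07 and 0.11 m and x of small_bottle in the frame of deck between -0.065 and -0.025 m and y of small_bottle in the frame of deck between -0.11 and -0.07 m and x of middle_bottle in the frame of deck between 0.025 and 0.065 m and y of middle_bottle in the frame of deck between 0.07 and 0.11 m) or (x of deck_bottle in the frame of deck between 0.025 and 0.065 m and y of deck_bottle in the frame of deck between -0.02 and 0.02 m and x of beaker in the frame of deck between -0.065 and -0.025 m and y of beaker in the frame of deck between -0.02 and 0.02 m and x of tall_bottle in the frame of deck between 0.025 and 0.065 m and y of tall_bottle in the frame of deck between 0.07 and 0.11 m and x of small_bottle in the frame of deck between 0.025 and 0.065 m and y of small_bottle in the frame of deck between -0.11 and -0.07 m and x of middle_bottle in the frame of deck between -0.065 and -0.025 m and y of middle_bottle in the frame of deck between 0.07 and 0.11 m)) and horizontal distance between lid and beaker below 0.012 m and z of lid in the frame of beaker between 0.076 and 0.084 m and angle between lid's own z axis and vertical below 0.06 rad and z of each of tall_bottle, middle_bottle, small_bottle, deck_bottle, beaker in the frame of deck below 0.0115 m and angle between each of tall_bottle, middle_bottle, small_bottle, deck_bottle, beaker's own z axis and vertical below 0.08 rad and linear speed of each of tall_bottle, middle_bottle, small_bottle, deck_bottle, beaker, lid below 0.02 m/s); the robot touches nothing.
It fails at once if a bottle or the beaker falls over (angle between any of tall_bottle, middle_bottle, small_bottle, deck_bottle, beaker's own z axis and vertical above 0.7 rad).
It also fails if it takes over 128 s, if anything falls off the work surface, if the arm or the gripper's body presses on something with over 40 N, if the wrist force passes 120 N, or if a joint passes its speed limit or range.

ROBOT

A 6-joint arm with a two-finger parallel gripper is mounted at the origin on a cart in front of the work surface, level with it; the furniture and walls round the work are solid. World frame = base frame: x ahead of the robot, y to its left, z up, the work surface at z = 0. Lengths are in m, angles in rad, forces in N, time in s.
With the tool pointing down it reaches from about 0.35 to 0.85 m from the base axis. Payload 8.1 kg.
Tool frame: the origin (TCP) lies at the centre of the arm's flange, where the gripper is bolted on; the fingertips stand 186 mm ahead of it and the grasp point (between the pads) lies 167 mm ahead of it; z points along the fingers, y is the line along which they close (so a half turn about z gives the same grasp; the last joint's range is limited). The gripper opens to 93 mm and grips with 3 to 60 N. Pads are 15 mm wide; open, the fingers measure 128 mm over their backs; the gripper's body (75 mm by 188 mm) begins 65 mm behind the grasp point.
Start: joints at [-1.346, 0.13, 1.488, -0, 1.523, -0.085], TCP at [0.183, -0.571, 0.405] pointing down, gripper open.
Joint ranges: [-2.96, 2.96], [-0.89, 2.26], [0.02, 2.5], [-1.34, 4.48], [0, 2.73], [-2.66, 2.66]. Speed limits (rad/s): [2.39, 2.39, 2.79, 3.14, 3.14, 3.14].

INTERFACE

Orientations are given as a rotation vector (axis times angle).
In Python, from plant import read_state, read_camera, camera_params, robot gives the robot as it stands.
- The arm moves only by the tool carry_out, never from a script. Its argument "targets" is a list of rows, each an object of numbers: "hand": the opening in per cent of the stroke, from 0 (shut) to 100 (fully open); "x", "y", "z": the shift along the tool's x, y, z in m; "ax", "ay", "az": the turn, a rotation vector about the tool's x, y, z in rad. In form: [{"hand": .., "x": .., "y": .., "z": .., "ax": .., "ay": .., "az": ..}, ...]. A call has 1 to 8 rows; each row is the pose to reach, as a shift and turn from the pose commanded when the call began, along the tool's axes at that moment; what a row does not reach only later rows make up. A row lasts 1/8 s, in which the tool goes at most 62.5 mm and 10.7 degrees, less where a joint would pass 70% of its speed; a pose out of reach is approached as far as the arm can. A call with a gripper value outside its range is refused whole. The fingers move at their own pace and stop on an object; "newtons" is the grip in N (left out, the last holds). Time passes only in rows, so rows that repeat a pose let the fingers close. It gives the time, the measured TCP pose, the force, the opening and the grip force at its end, in the units of the state.
- read_state(): the state, without advancing time (a new reading comes with each control period).
- read_camera(name): name is "side" or "top" or "wrist"; returns (picture, depth): 384x512x3 uint8, blue, green, red; 384x512 float32, m along the optical axis (not along the pixel's ray), 0 where there is no reading.
- camera_params(name): a dict with "fx", "fy", "cx", "cy" (pixels), "position" and "rotation" of the camera in the world. Camera axes: x right, y up, looking along -z (the intrinsics and any distortion apply to the point x, -y, -z); pixel columns grow to the right and rows downward; lengths in m; the calibration is good to about 2 mm. A picture is of the moment at which its call begins: read the wrist's pose just before it. camera_params takes no time and is no camera call; for the wrist camera it gives the pose at the moment of the call.
- robot.close_job(): hands the job in; it is judged then, once.
The state is a dict: "t": time; "q": joint angles; "dq": joint speeds; "joint_torque": joint torques, N m; "tool_pos": TCP position; "orientation": TCP orientation; "force": force on the tool from outside, world axes, zero at the start; "wrist_torque": the same for the moment, N m; "opening": finger opening in m; "gripper_force": force on a finger pad.
Only numpy, scipy, OpenCV 4.12 (cv2) and the standard library are available. Lean on these libraries where they do the work, as an engineer would, in place of code of your own. Each camera call takes 0.05 s, during which the arm holds its last target. There are 200 camera calls.

## Working session

There is one attempt and no reset: what is moved stays moved. The work goes in short steps, Python scripts to look and compute and a tool call to move; the robot and the scene stay as the last step left them, time stands still between calls to the robot, and variables do not carry over. Pictures are saved under pics/ and viewed, at most 14 in all, crops included, and the job is handed in when it is done.

Besides the shell and the picture viewer there is one more tool, called after "Call:" in YAML: its name, and indented under it one key for each argument. carry_out: Moves the arm, as the interface text tells. Its arguments: {"type":"object","properties":{"targets":{"type":"array","items":{"type":"object","properties":{"hand":{"type":"number"},"x":{"type":"number"},"y":{"type":"number"},"z":{"type":"number"},"ax":{"type":"number"},"ay":{"type":"number"},"az":{"type":"number"}}}},"newtons":{"type":"number"}},"required":["targets"]}

```bash
ls; mkdir -p pics; python3 - <<'E'
from plant import *
import cv2,numpy as np
print(read_state())
for n in("top","side","wrist"):
    p=camera_params(n);print(n,p)
    im,d=read_camera(n);np.savez(f"pics/{n}0.npz",im=im,d=d);cv2.imwrite(f"pics/{n}0.png",im)
E
```

```text
pics
{'t': 0.0, 'q': array([-1.34638006e+00,  1.31162412e-01,  1.48924913e+00, -7.99335193e-06,
        1.52300586e+00, -8.53842675e-02]), 'dq': array([ 0.00115187, -0.00028496, -0.00105339,  0.00099259,  0.0002392 ,
       -0.00013383]), 'joint_torque': array([ 7.86530236e-04, -5.59852159e+01, -4.91748583e+01,  7.65565876e-02,
        3.52286675e-02, -1.46019029e-04]), 'tool_pos': array([ 0.18290028, -0.57120954,  0.40370296]), 'orientation': array([-3.10218002e+00, -4.84409660e-01,  2.11482244e-04]), 'force': array([-0.19426764,  0.38291682, -0.7840493 ]), 'wrist_torque': array([ 0.03203562, -0.00400058, -0.0434381 ]), 'gripper_force': 0.0, 'opening': 0.09313390548509713}
top {'fx': 373.65561006835804, 'fy': 373.65561006835804, 'cx': 254.24524452228152, 'cy': 190.08594776747356, 'position': array([ 0.44815556, -0.08190464,  1.23710913]), 'rotation': array([ 0.03678289, -0.03366137, -1.54849846])}
side {'fx': 459.6519755606663, 'fy': 459.6519755606663, 'cx': 253.50529603177029, 'cy': 191.02897417434218, 'position': array([ 0.48653809, -1.44104859,  0.88157639]), 'rotation': array([ 1.00920781, -0.0294869 , -0.00500335])}
wrist {'fx': 336.08458588298754, 'fy': 336.08458588298754, 'cx': 252.85266411639543, 'cy': 193.58038757077733, 'position': array([ 0.25429336, -0.54853739,  0.38393523]), 'rotation': array([-0.23704818,  0.17481411, -1.25182918])}
```

View pics/top0.png

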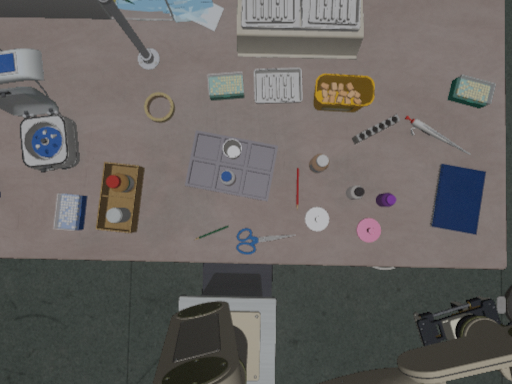

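View pics/side0.png

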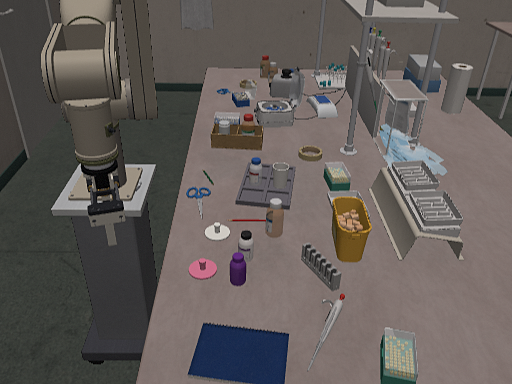

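The top view (robot at the bottom) shows these candidates:
- **Small bottle:** white with black cap (357,192), or the purple look-alike (387,200). I choose (357,192).
- **Lid:** white (317,219), or pink (369,230). I choose (317,219).
- **Middle bottle:** white cap at (320,163).
- **Tall bottle:** red cap at (115,182), in the carton's upper cell. The can is at (115,215).
- **Deck:** the blue-capped bottle is in the front row (227,177) and the beaker is in the back row (232,148).

```bash
cat > h.py <<'E'
import numpy as np,cv2
from scipy.spatial.transform import Rotation as R
def cloud(d,p):
    v,u=np.mgrid[:d.shape[0],:d.shape[1]]
    c=np.stack([(u-p['cx'])/p['fx']*d,-(v-p['cy'])/p['fy']*d,-d],-1)
    return c@R.from_rotvec(p['rotation']).as_matrix().T+p['position']
def ray(u,v,p,z):
    c=np.array([(u-p['cx'])/p['fx'],-(v-p['cy'])/p['fy'],-1.])
    w=R.from_rotvec(p['rotation']).as_matrix()@c
    return p['position']+w*(z-p['position'][2])/w[2]
E
python3 - <<'E'
from h import *
from plant import *
z=np.load('pics/top0.npz');im,d=z['im'],z['d'];p=camera_params('top')
C=cloud(d,p);Z=C[...,2]
bench=Z[230:250,150:200];print('bench',np.median(bench),bench.std())
for n,(u,v,r,h) in dict(tall=(113,182,9,.13),can=(115,215,10,.095),mid=(322,161,9,.12),small=(358,192,9,.09),lid=(317,219,16,.006),deckb=(227,177,9,.1),beaker=(232,148,12,.08)).items():
    Q=C[v-r:v+r+1,u-r:u+r+1].reshape(-1,3)
    m=abs(Q[:,2]-h)<.008
    q=Q[m]; 
    if len(q): print(n,len(q),'med z',np.median(q[:,2]).round(4),'ctr',((q.max(0)+q.min(0))/2).round(4),'mean',q.mean(0).round(4),'size',np.ptp(q,axis=0).round(3),'maxz',Q[:,2].max().round(3))
# deck & carton rects
m=((Z>.012)&(Z<.024)).astype(np.uint8);m[:, :180]=0;m[:,285:]=0;m[:125]=0;m[205:]=0
pts=C[m>0][:,:2]
print('deck',cv2.minAreaRect(pts.astype(np.float32)))
m=((Z>.055)&(Z<.075));m[:,:90]=0;m[:,150:]=0;m[:155]=0;m[240:]=0
print('carton',cv2.minAreaRect(C[m][:,:2].astype(np.float32)))
v=cv2.resize(im[130:250,90:410],None,fx=2.5,fy=2.5,interpolation=cv2.INTER_CUBIC)
cv2.imwrite('pics/crop0.png',v)
E
```

```text
bench 0.000747865990631813 0.07806815584926702
tall 145 med z 0.1341 ctr [0.514  0.3408 0.131 ] mean [0.5135 0.34   0.1334] size [0.039 0.038 0.014] maxz 1.237
can 185 med z 0.0991 ctr [0.414  0.3473 0.095 ] mean [0.4132 0.3458 0.0983] size [0.043 0.047 0.016] maxz 0.105
mid 117 med z 0.1205 ctr [ 0.5917 -0.2819  0.1193] mean [ 0.5912 -0.2818  0.1204] size [0.034 0.034 0.012] maxz 1.237
small 77 med z 0.0904 ctr [ 0.5025 -0.4023  0.0905] mean [ 0.5017 -0.4022  0.0902] size [0.028 0.029 0.012] maxz 1.237
lid 956 med z 0.0032 ctr [ 0.413  -0.288   0.0059] mean [ 0.4126 -0.2877  0.0035] size [0.108 0.107 0.016] maxz 1.237
deckb 34 med z 0.1064 ctr [0.5384 0.0075 0.1001] mean [0.5369 0.0051 0.1051] size [0.028 0.03  0.016] maxz 1.237
beaker 59 med z 0.0828 ctr [ 0.6268 -0.0072  0.08  ] mean [ 0.6327 -0.0036  0.0812] size [0.055 0.056 0.015] maxz 1.237
deck ((0.5820319652557373, -0.0018211156129837036), (0.2765672206878662, 0.1862296611070633), 80.49181365966797)
carton ((0.469051718711853, 0.35075798630714417), (0.11246171593666077, 0.21383707225322723), 84.85623168945312)
```

View pics/crop0.png

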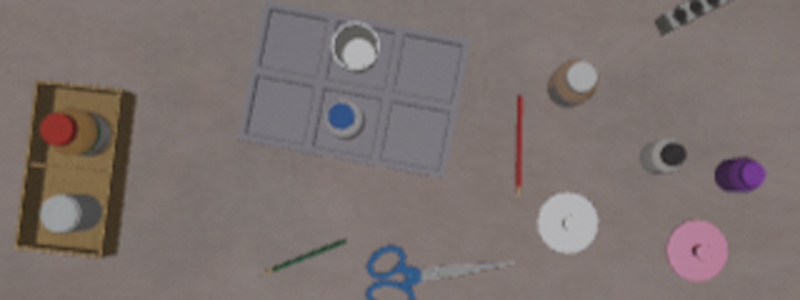

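The crop confirms the choice: the black-capped white bottle at (665,155), the white lid at (568,222), the white-capped beige bottle at (575,80), and the blue-capped bottle in the front-middle pocket with the beaker behind it. The deck's centre is (0.582,-0.002) with yaw -0.166. That puts the targets at front-left (0.5525,0.094), front-right (0.523,-0.083) and back-left (0.641,0.0795).

First I move above the small bottle, turning so that tool x is world y and tool y is world x.

Call:
carry_out:
  targets:
    - {"hand": 100, "x": 0.355, "y": -0.064, "z": 0, "az": -1.26}
    - {"hand": 100, "x": 0.355, "y": -0.064, "z": 0, "az": -1.26}
    - {"hand": 100, "x": 0.355, "y": -0.064, "z": 0, "az": -1.26}
    - {"hand": 100, "x": 0.355, "y": -0.064, "z": 0, "az": -1.26}
    - {"hand": 100, "x": 0.355, "y": -0.064, "z": 0, "az": -1.26}
    - {"hand": 100, "x": 0.355, "y": -0.064, "z": 0, "az": -1.26}
    - {"hand": 100, "x": 0.355, "y": -0.064, "z": 0, "az": -1.26}
    - {"hand": 100, "x": 0.355, "y": -0.064, "z": 0, "az": -1.26}
  newtons: 25

```text
schema error: expected keys hand, x, y, z, ax, ay, az
```

Call:
carry_out:
  targets:
    - {"hand": 100, "x": 0.355, "y": -0.064, "z": 0, "ax": 0, "ay": 0, "az": -1.26}
    - {"hand": 100, "x": 0.355, "y": -0.064, "z": 0, "ax": 0, "ay": 0, "az": -1.26}
    - {"hand": 100, "x": 0.355, "y": -0.064, "z": 0, "ax": 0, "ay": 0, "az": -1.26}
    - {"hand": 100, "x": 0.355, "y": -0.064, "z": 0, "ax": 0, "ay": 0, "az": -1.26}
    - {"hand": 100, "x": 0.355, "y": -0.064, "z": 0, "ax": 0, "ay": 0, "az": -1.26}
    - {"hand": 100, "x": 0.355, "y": -0.064, "z": 0, "ax": 0, "ay": 0, "az": -1.26}
    - {"hand": 100, "x": 0.355, "y": -0.064, "z": 0, "ax": 0, "ay": 0, "az": -1.26}
    - {"hand": 100, "x": 0.355, "y": -0.064, "z": 0, "ax": 0, "ay": 0, "az": -1.26}
  newtons: 25

```text
t: 1.15
tool_pos: [0.502, -0.4017, 0.4041]
orientation: [-2.221, -2.22, 0.0]
force: [-1.0, 0.2, -0.0]
opening: 0.093
gripper_force: 0.0
```

```bash
python3 - <<'E'
from h import *
from plant import *
p=camera_params('wrist');im,d=read_camera('wrist');cv2.imwrite('pics/w1.png',im);np.savez('pics/w1.npz',im=im,d=d)
C=cloud(d,p);Z=C[...,2]
m=(np.hypot(C[...,0]-.502,C[...,1]+.402)<.04)
for lo,hi in((.083,.1),(.02,.055)):
    q=C[m&(Z>lo)&(Z<hi)]
    if len(q):print(len(q),np.median(q[:,2]),((q.max(0)+q.min(0))/2).round(4),q.mean(0).round(4),np.ptp(q,axis=0).round(3))
E
```

```text
830 0.0900379376927444 [ 0.5022 -0.404   0.0877] [ 0.502  -0.4032  0.0899] [0.029 0.03  0.009]
202 0.03925791866296796 [ 0.5012 -0.3896  0.0375] [ 0.5004 -0.3854  0.0385] [0.042 0.016 0.035]
```

View pics/w1.png

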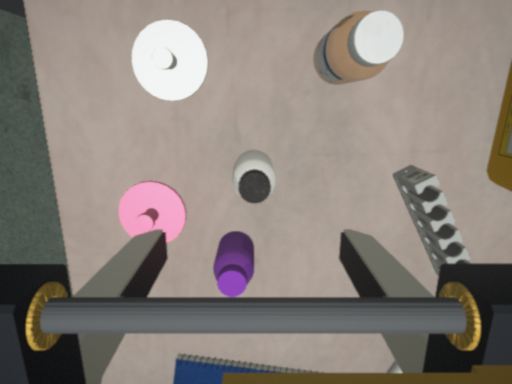

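The wrist view shows the small bottle at (255,185), clear of the purple one (235,265), the white lid at (168,60) and the middle bottle at (365,45). The pose agrees with the top camera to about 1 mm, so I descend and grasp.

Call:
carry_out:
  targets:
    - {"hand": 100, "x": -0.001, "y": 0, "z": 0.06, "ax": 0, "ay": 0, "az": 0}
    - {"hand": 100, "x": -0.001, "y": 0, "z": 0.12, "ax": 0, "ay": 0, "az": 0}
    - {"hand": 100, "x": -0.001, "y": 0, "z": 0.165, "ax": 0, "ay": 0, "az": 0}
    - {"hand": 100, "x": -0.001, "y": 0, "z": 0.187, "ax": 0, "ay": 0, "az": 0}
    - {"hand": 100, "x": -0.001, "y": 0, "z": 0.187, "ax": 0, "ay": 0, "az": 0}
    - {"hand": 0, "x": -0.001, "y": 0, "z": 0.187, "ax": 0, "ay": 0, "az": 0}
    - {"hand": 0, "x": -0.001, "y": 0, "z": 0.187, "ax": 0, "ay": 0, "az": 0}
    - {"hand": 0, "x": -0.001, "y": 0, "z": 0.187, "ax": 0, "ay": 0, "az": 0}
  newtons: 25

```text
t: 2.2
tool_pos: [0.502, -0.4037, 0.2195]
orientation: [2.221, 2.218, 0.0]
force: [-0.9, -0.1, -0.5]
opening: 0.0676
gripper_force: 0.0
```

Call:
carry_out:
  targets:
    - {"hand": 0, "x": 0, "y": 0, "z": 0, "ax": 0, "ay": 0, "az": 0}
    - {"hand": 0, "x": 0, "y": 0, "z": 0, "ax": 0, "ay": 0, "az": 0}
    - {"hand": 0, "x": 0, "y": 0, "z": 0, "ax": 0, "ay": 0, "az": 0}
    - {"hand": 0, "x": 0, "y": 0, "z": 0, "ax": 0, "ay": 0, "az": 0}

```text
t: 2.7
tool_pos: [0.5016, -0.4033, 0.2178]
orientation: [2.222, 2.22, 0.0]
force: [0.1, 0.8, -0.0]
opening: 0.0435
gripper_force: 25.0
```

Call:
carry_out:
  targets:
    - {"hand": 0, "x": 0, "y": 0, "z": -0.06, "ax": 0, "ay": 0, "az": 0}
    - {"hand": 0, "x": 0, "y": 0, "z": -0.1, "ax": 0, "ay": 0, "az": 0}
    - {"hand": 0, "x": 0.05, "y": 0.004, "z": -0.12, "ax": 0, "ay": 0, "az": 0}
    - {"hand": 0, "x": 0.11, "y": 0.01, "z": -0.12, "ax": 0, "ay": 0, "az": 0}
    - {"hand": 0, "x": 0.17, "y": 0.014, "z": -0.12, "ax": 0, "ay": 0, "az": 0}
    - {"hand": 0, "x": 0.23, "y": 0.018, "z": -0.12, "ax": 0, "ay": 0, "az": 0}
    - {"hand": 0, "x": 0.28, "y": 0.021, "z": -0.12, "ax": 0, "ay": 0, "az": 0}
    - {"hand": 0, "x": 0.319, "y": 0.021, "z": -0.1, "ax": 0, "ay": 0, "az": 0}

```text
t: 3.7
tool_pos: [0.5233, -0.0823, 0.319]
orientation: [2.219, 2.22, 0.003]
force: [0.8, -0.9, -2.6]
opening: 0.0432
gripper_force: 25.0
```

Call:
carry_out:
  targets:
    - {"hand": 0, "x": 0, "y": 0, "z": 0, "ax": 0, "ay": 0, "az": 0}
    - {"hand": 0, "x": 0, "y": 0, "z": 0.04, "ax": 0, "ay": 0, "az": 0}
    - {"hand": 0, "x": 0, "y": 0, "z": 0.07, "ax": 0, "ay": 0, "az": 0}
    - {"hand": 0, "x": 0, "y": 0, "z": 0.085, "ax": 0, "ay": 0, "az": 0}
    - {"hand": 0, "x": 0, "y": 0, "z": 0.089, "ax": 0, "ay": 0, "az": 0}
    - {"hand": 0, "x": 0, "y": 0, "z": 0.089, "ax": 0, "ay": 0, "az": 0}

```text
t: 4.45
tool_pos: [0.5233, -0.0847, 0.2296]
orientation: [2.222, 2.219, 0.001]
force: [0.5, 0.1, -1.9]
opening: 0.0435
gripper_force: 25.0
```

Call:
carry_out:
  targets:
    - {"hand": 0, "x": 0, "y": 0, "z": 0.002, "ax": 0, "ay": 0, "az": 0}
    - {"hand": 0, "x": 0, "y": 0, "z": 0.003, "ax": 0, "ay": 0, "az": 0}
    - {"hand": 0, "x": 0, "y": 0, "z": 0.003, "ax": 0, "ay": 0, "az": 0}
    - {"hand": 0, "x": 0, "y": 0, "z": 0.003, "ax": 0, "ay": 0, "az": 0}

```text
t: 4.95
tool_pos: [0.5229, -0.0843, 0.2259]
orientation: [2.222, 2.22, 0.0]
force: [0.2, -0.5, -1.6]
opening: 0.0437
gripper_force: 25.0
```

Call:
carry_out:
  targets:
    - {"hand": 0, "x": 0, "y": 0, "z": 0.001, "ax": 0, "ay": 0, "az": 0}
    - {"hand": 0, "x": 0, "y": 0, "z": 0.0015, "ax": 0, "ay": 0, "az": 0}
    - {"hand": 0, "x": 0, "y": 0, "z": 0.0015, "ax": 0, "ay": 0, "az": 0}
    - {"hand": 75, "x": 0, "y": 0, "z": 0.0015, "ax": 0, "ay": 0, "az": 0}
    - {"hand": 75, "x": 0, "y": 0, "z": 0.0015, "ax": 0, "ay": 0, "az": 0}
    - {"hand": 75, "x": 0, "y": 0, "z": 0.0015, "ax": 0, "ay": 0, "az": 0}

```text
t: 5.7
tool_pos: [0.5229, -0.0843, 0.2242]
orientation: [-2.223, -2.22, -0.0]
force: [0.1, -0.5, 0.6]
opening: 0.0675
gripper_force: 0.0
```

Call:
carry_out:
  targets:
    - {"hand": 75, "x": 0, "y": 0, "z": -0.03, "ax": 0, "ay": 0, "az": 0}
    - {"hand": 75, "x": 0, "y": 0, "z": -0.09, "ax": 0, "ay": 0, "az": 0}
    - {"hand": 100, "x": -0.05, "y": 0.018, "z": -0.14, "ax": 0, "ay": 0, "az": 0}
    - {"hand": 100, "x": -0.11, "y": 0.035, "z": -0.16, "ax": 0, "ay": 0, "az": 0}
    - {"hand": 100, "x": -0.16, "y": 0.06, "z": -0.16, "ax": 0, "ay": 0, "az": 0}
    - {"hand": 100, "x": -0.198, "y": 0.068, "z": -0.16, "ax": 0, "ay": 0, "az": 0}
    - {"hand": 100, "x": -0.198, "y": 0.068, "z": -0.16, "ax": 0, "ay": 0, "az": 0}
    - {"hand": 100, "x": -0.198, "y": 0.068, "z": -0.16, "ax": 0, "ay": 0, "az": 0}

```text
t: 6.7
tool_pos: [0.5905, -0.2821, 0.3836]
orientation: [-2.222, -2.219, -0.0]
force: [0.3, -0.1, 0.4]
opening: 0.093
gripper_force: 0.0
```

```bash
python3 - <<'E'
from h import *
from plant import *
s=read_state();print(s['tool_pos'],s['force'])
p=camera_params('wrist');im,d=read_camera('wrist');pt=camera_params('top');it,dt=read_camera('top')
cv2.imwrite('pics/t2.png',it[120:250,90:410].repeat(2,0).repeat(2,1))
def f(C,x,y,lo,hi,r=.03):
    q=C[(np.hypot(C[...,0]-x,C[...,1]-y)<r)&(C[...,2]>lo)&(C[...,2]<hi)]
    if len(q)>5:print(len(q),((q.max(0)+q.min(0))/2).round(4),q.mean(0).round(4),np.ptp(q,axis=0).round(3))
W=cloud(d,p);T=cloud(dt,pt)
f(W,.591,-.282,.113,.13)
print('small');f(T,.523,-.083,.09,.11);f(W,.523,-.083,.09,.11)
E
```

```text
[ 0.59053137 -0.2821139   0.38361807] [ 0.25345406 -0.12306847  0.35752448]
1743 [ 0.5918 -0.2833  0.1175] [ 0.5916 -0.2825  0.1199] [0.036 0.036 0.009]
small
74 [ 0.5228 -0.0839  0.0972] [ 0.523  -0.0838  0.098 ] [0.028 0.025 0.012]
```

View pics/t2.png

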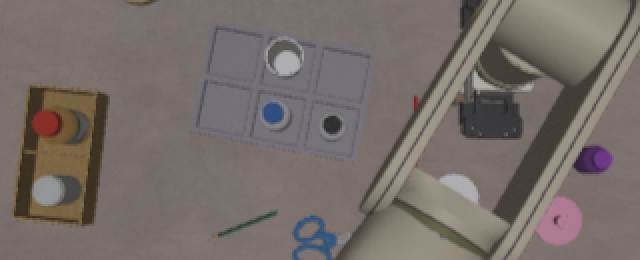

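The crop shows the small bottle standing in the front-right pocket at (332,126), with the blue-capped bottle and the beaker undisturbed. Next is the middle bottle.

Call:
carry_out:
  targets:
    - {"hand": 100, "x": -0.001, "y": 0.001, "z": 0.06, "ax": 0, "ay": 0, "az": 0}
    - {"hand": 100, "x": -0.001, "y": 0.001, "z": 0.11, "ax": 0, "ay": 0, "az": 0}
    - {"hand": 100, "x": -0.001, "y": 0.001, "z": 0.145, "ax": 0, "ay": 0, "az": 0}
    - {"hand": 100, "x": -0.001, "y": 0.001, "z": 0.156, "ax": 0, "ay": 0, "az": 0}
    - {"hand": 100, "x": -0.001, "y": 0.001, "z": 0.156, "ax": 0, "ay": 0, "az": 0}
    - {"hand": 0, "x": -0.001, "y": 0.001, "z": 0.156, "ax": 0, "ay": 0, "az": 0}
    - {"hand": 0, "x": -0.001, "y": 0.001, "z": 0.156, "ax": 0, "ay": 0, "az": 0}
    - {"hand": 0, "x": -0.001, "y": 0.001, "z": 0.156, "ax": 0, "ay": 0, "az": 0}

```text
t: 7.8
tool_pos: [0.592, -0.2836, 0.2295]
orientation: [2.221, 2.219, 0.001]
force: [-0.4, 0.4, 0.2]
opening: 0.0673
gripper_force: 0.0
```

Call:
carry_out:
  targets:
    - {"hand": 0, "x": 0, "y": 0, "z": 0, "ax": 0, "ay": 0, "az": 0}
    - {"hand": 0, "x": 0, "y": 0, "z": 0, "ax": 0, "ay": 0, "az": 0}
    - {"hand": 0, "x": 0, "y": 0, "z": 0, "ax": 0, "ay": 0, "az": 0}
    - {"hand": 0, "x": 0, "y": 0, "z": 0, "ax": 0, "ay": 0, "az": 0}

```text
t: 8.3
tool_pos: [0.5917, -0.2834, 0.2284]
orientation: [2.222, 2.22, 0.0]
force: [-0.5, 0.3, 2.7]
opening: 0.0536
gripper_force: 25.0
```

Call:
carry_out:
  targets:
    - {"hand": 0, "x": 0, "y": 0, "z": -0.06, "ax": 0, "ay": 0, "az": 0}
    - {"hand": 0, "x": 0.02, "y": 0.005, "z": -0.11, "ax": 0, "ay": 0, "az": 0}
    - {"hand": 0, "x": 0.07, "y": 0.01, "z": -0.14, "ax": 0, "ay": 0, "az": 0}
    - {"hand": 0, "x": 0.13, "y": 0.02, "z": -0.15, "ax": 0, "ay": 0, "az": 0}
    - {"hand": 0, "x": 0.19, "y": 0.03, "z": -0.15, "ax": 0, "ay": 0, "az": 0}
    - {"hand": 0, "x": 0.25, "y": 0.04, "z": -0.15, "ax": 0, "ay": 0, "az": 0}
    - {"hand": 0, "x": 0.31, "y": 0.05, "z": -0.15, "ax": 0, "ay": 0, "az": 0}
    - {"hand": 0, "x": 0.363, "y": 0.05, "z": -0.15, "ax": 0, "ay": 0, "az": 0}

```text
t: 9.3
tool_pos: [0.6419, 0.0819, 0.3773]
orientation: [-2.221, -2.22, 0.001]
force: [0.7, -0.2, -1.9]
opening: 0.0533
gripper_force: 25.0
```

Call:
carry_out:
  targets:
    - {"hand": 0, "x": 0, "y": 0, "z": 0, "ax": 0, "ay": 0, "az": 0}
    - {"hand": 0, "x": 0, "y": 0, "z": 0.05, "ax": 0, "ay": 0, "az": 0}
    - {"hand": 0, "x": 0, "y": 0, "z": 0.09, "ax": 0, "ay": 0, "az": 0}
    - {"hand": 0, "x": 0, "y": 0, "z": 0.125, "ax": 0, "ay": 0, "az": 0}
    - {"hand": 0, "x": 0, "y": 0, "z": 0.139, "ax": 0, "ay": 0, "az": 0}
    - {"hand": 0, "x": 0, "y": 0, "z": 0.141, "ax": 0, "ay": 0, "az": 0}
    - {"hand": 0, "x": 0, "y": 0, "z": 0.142, "ax": 0, "ay": 0, "az": 0}
    - {"hand": 0, "x": 0, "y": 0, "z": 0.142, "ax": 0, "ay": 0, "az": 0}

```text
t: 10.3
tool_pos: [0.6425, 0.0794, 0.2373]
orientation: [2.222, 2.219, 0.002]
force: [0.4, 0.3, -3.4]
opening: 0.0533
gripper_force: 25.0
```

Call:
carry_out:
  targets:
    - {"hand": 0, "x": 0, "y": 0, "z": 0.001, "ax": 0, "ay": 0, "az": 0}
    - {"hand": 0, "x": 0, "y": 0, "z": 0.0015, "ax": 0, "ay": 0, "az": 0}
    - {"hand": 0, "x": 0, "y": 0, "z": 0.0015, "ax": 0, "ay": 0, "az": 0}
    - {"hand": 80, "x": 0, "y": 0, "z": 0.0015, "ax": 0, "ay": 0, "az": 0}
    - {"hand": 80, "x": 0, "y": 0, "z": 0.0015, "ax": 0, "ay": 0, "az": 0}
    - {"hand": 80, "x": 0, "y": 0, "z": 0.0015, "ax": 0, "ay": 0, "az": 0}

```text
t: 11.05
tool_pos: [0.642, 0.0796, 0.2346]
orientation: [-2.222, -2.22, 0.0]
force: [-0.2, -0.4, -0.0]
opening: 0.0737
gripper_force: 0.0
```

Call:
carry_out:
  targets:
    - {"hand": 80, "x": 0, "y": 0, "z": -0.03, "ax": 0, "ay": 0, "az": 0}
    - {"hand": 80, "x": 0, "y": 0, "z": -0.09, "ax": 0, "ay": 0, "az": 0}
    - {"hand": 80, "x": 0, "y": 0, "z": -0.15, "ax": 0, "ay": 0, "az": 0}
    - {"hand": 100, "x": 0.05, "y": -0.02, "z": -0.16, "ax": 0, "ay": 0, "az": 0.18}
    - {"hand": 100, "x": 0.1, "y": -0.045, "z": -0.16, "ax": 0, "ay": 0, "az": 0.36}
    - {"hand": 100, "x": 0.15, "y": -0.07, "z": -0.16, "ax": 0, "ay": 0, "az": 0.54}
    - {"hand": 100, "x": 0.2, "y": -0.095, "z": -0.16, "ax": 0, "ay": 0, "az": 0.72}
    - {"hand": 100, "x": 0.2, "y": -0.095, "z": -0.16, "ax": 0, "ay": 0, "az": 0.785}

```text
t: 12.05
tool_pos: [0.5451, 0.2833, 0.3948]
orientation: [-2.901, -1.202, -0.0]
force: [-0.2, -0.9, -0.4]
opening: 0.0932
gripper_force: 0.0
```

Call:
carry_out:
  targets:
    - {"hand": 100, "x": 0.019, "y": -0.067, "z": 0, "ax": 0, "ay": 0, "az": 0.18}
    - {"hand": 100, "x": 0.019, "y": -0.067, "z": 0, "ax": 0, "ay": 0, "az": 0.36}
    - {"hand": 100, "x": 0.019, "y": -0.067, "z": 0, "ax": 0, "ay": 0, "az": 0.54}
    - {"hand": 100, "x": 0.019, "y": -0.067, "z": 0, "ax": 0, "ay": 0, "az": 0.72}
    - {"hand": 100, "x": 0.019, "y": -0.067, "z": 0, "ax": 0, "ay": 0, "az": 0.785}
    - {"hand": 100, "x": 0.019, "y": -0.067, "z": 0, "ax": 0, "ay": 0, "az": 0.785}
    - {"hand": 100, "x": 0.019, "y": -0.067, "z": 0, "ax": 0, "ay": 0, "az": 0.785}

```text
t: 12.92
tool_pos: [0.5133, 0.3405, 0.3947]
orientation: [3.142, 0.002, -0.0]
force: [-0.1, 0.0, 0.5]
opening: 0.0927
gripper_force: 0.0
```

```bash
python3 - <<'E'
from h import *
from plant import *
s=read_state();print(s['tool_pos'],s['orientation'],s['q'])
p=camera_params('wrist');im,d=read_camera('wrist');pt=camera_params('top');it,dt=read_camera('top')
cv2.imwrite('pics/w3.png',im)
def f(C,x,y,lo,hi,r=.03):
    q=C[(np.hypot(C[...,0]-x,C[...,1]-y)<r)&(C[...,2]>lo)&(C[...,2]<hi)]
    if len(q)>5:print(len(q),((q.max(0)+q.min(0))/2).round(4),q.mean(0).round(4),np.median(q[:,2]),np.ptp(q,axis=0).round(3))
W=cloud(d,p);T=cloud(dt,pt)
f(W,.5135,.3405,.127,.145)
print('mid');f(T,.642,.0795,.12,.14);f(W,.642,.0795,.12,.14)
print('beaker');f(W,.628,-.007,.08,.095,.04);f(T,.628,-.007,.08,.095,.04)
print('wall');f(W,.42,.395,.055,.08,.12)
E
```

```text
[0.51330945 0.34051634 0.39466168] [ 3.14156887e+00  2.19759022e-03 -1.08059416e-04] [5.02500988e-01 1.77788015e-01 1.45426608e+00 1.29339430e-05
 1.50960994e+00 2.07189748e+00]
2061 [0.514  0.3403 0.1317] [0.5152 0.3401 0.1339] 0.13401936468763948 [0.039 0.039 0.009]
mid
121 [0.6421 0.0805 0.1263] [0.6415 0.0802 0.1281] 0.12825396234856212 [0.035 0.036 0.012]
beaker
69 [ 0.6278 -0.0073  0.0863] [ 0.6303 -0.0063  0.0878] 0.08816957823573102 [0.058 0.056 0.012]
wall
3894 [0.4619 0.4044 0.0675] [0.4509 0.4219 0.0625] 0.061897241632892314 [0.156 0.221 0.025]
```

View pics/w3.png

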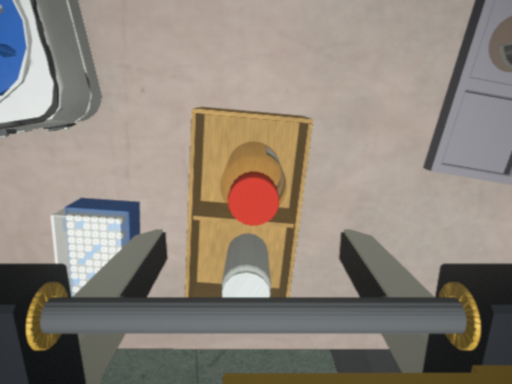

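The wrist view shows the red cap at (252,198), centred between the fingers, with the can at (246,270) behind the divider. The middle bottle stands in its pocket. Now the tall bottle, with fingertips just above the carton walls.

Call:
carry_out:
  targets:
    - {"hand": 100, "x": 0.001, "y": 0, "z": 0.06, "ax": 0, "ay": 0, "az": 0}
    - {"hand": 100, "x": 0.001, "y": 0, "z": 0.11, "ax": 0, "ay": 0, "az": 0}
    - {"hand": 100, "x": 0.001, "y": 0, "z": 0.13, "ax": 0, "ay": 0, "az": 0}
    - {"hand": 100, "x": 0.001, "y": 0, "z": 0.138, "ax": 0, "ay": 0, "az": 0}
    - {"hand": 100, "x": 0.001, "y": 0, "z": 0.139, "ax": 0, "ay": 0, "az": 0}
    - {"hand": 0, "x": 0.001, "y": 0, "z": 0.139, "ax": 0, "ay": 0, "az": 0}
    - {"hand": 0, "x": 0.001, "y": 0, "z": 0.139, "ax": 0, "ay": 0, "az": 0}
    - {"hand": 0, "x": 0.001, "y": 0, "z": 0.139, "ax": 0, "ay": 0, "az": 0}
  newtons: 30

```text
t: 14.02
tool_pos: [0.5146, 0.3407, 0.2566]
orientation: [-3.141, 0.0, -0.002]
force: [-0.1, 0.3, 0.1]
opening: 0.0678
gripper_force: 0.0
```

Call:
carry_out:
  targets:
    - {"hand": 0, "x": 0, "y": 0, "z": 0, "ax": 0, "ay": 0, "az": 0}
    - {"hand": 0, "x": 0, "y": 0, "z": 0, "ax": 0, "ay": 0, "az": 0}
    - {"hand": 0, "x": 0, "y": 0, "z": 0, "ax": 0, "ay": 0, "az": 0}
    - {"hand": 0, "x": 0, "y": 0, "z": 0, "ax": 0, "ay": 0, "az": 0}

```text
t: 14.52
tool_pos: [0.5144, 0.3406, 0.256]
orientation: [-3.141, 0.0, -0.001]
force: [0.0, -0.0, 3.1]
opening: 0.0574
gripper_force: 30.0
```

Call:
carry_out:
  targets:
    - {"hand": 0, "x": 0, "y": 0, "z": -0.04, "ax": 0, "ay": 0, "az": 0}
    - {"hand": 0, "x": 0, "y": 0, "z": -0.1, "ax": 0, "ay": 0, "az": 0}
    - {"hand": 0, "x": 0.005, "y": 0.03, "z": -0.13, "ax": 0, "ay": 0, "az": 0}
    - {"hand": 0, "x": 0.012, "y": 0.08, "z": -0.13, "ax": 0, "ay": 0, "az": 0.08}
    - {"hand": 0, "x": 0.02, "y": 0.14, "z": -0.13, "ax": 0, "ay": 0, "az": 0.16}
    - {"hand": 0, "x": 0.03, "y": 0.2, "z": -0.13, "ax": 0, "ay": 0, "az": 0.166}
    - {"hand": 0, "x": 0.038, "y": 0.246, "z": -0.13, "ax": 0, "ay": 0, "az": 0.166}
    - {"hand": 0, "x": 0.038, "y": 0.246, "z": -0.11, "ax": 0, "ay": 0, "az": 0.166}

```text
t: 15.52
tool_pos: [0.5531, 0.0914, 0.3667]
orientation: [3.13, -0.268, 0.005]
force: [0.7, 0.1, -0.6]
opening: 0.0576
gripper_force: 30.0
```

Call:
carry_out:
  targets:
    - {"hand": 0, "x": 0, "y": 0, "z": 0.03, "ax": 0, "ay": 0, "az": 0}
    - {"hand": 0, "x": 0, "y": 0, "z": 0.06, "ax": 0, "ay": 0, "az": 0}
    - {"hand": 0, "x": 0, "y": 0, "z": 0.085, "ax": 0, "ay": 0, "az": 0}
    - {"hand": 0, "x": 0, "y": 0, "z": 0.1, "ax": 0, "ay": 0, "az": 0}
    - {"hand": 0, "x": 0, "y": 0, "z": 0.105, "ax": 0, "ay": 0, "az": 0}
    - {"hand": 0, "x": 0, "y": 0, "z": 0.106, "ax": 0, "ay": 0, "az": 0}
    - {"hand": 0, "x": 0, "y": 0, "z": 0.106, "ax": 0, "ay": 0, "az": 0}
    - {"hand": 0, "x": 0, "y": 0, "z": 0.106, "ax": 0, "ay": 0, "az": 0}

```text
t: 16.52
tool_pos: [0.5525, 0.0946, 0.2602]
orientation: [-3.131, 0.261, -0.001]
force: [0.2, 0.1, -1.8]
opening: 0.0572
gripper_force: 30.0
```

Call:
carry_out:
  targets:
    - {"hand": 0, "x": 0, "y": 0, "z": 0.001, "ax": 0, "ay": 0, "az": 0}
    - {"hand": 0, "x": 0, "y": 0, "z": 0.0015, "ax": 0, "ay": 0, "az": 0}
    - {"hand": 0, "x": 0, "y": 0, "z": 0.0015, "ax": 0, "ay": 0, "az": 0}
    - {"hand": 78, "x": 0, "y": 0, "z": 0.0015, "ax": 0, "ay": 0, "az": 0}
    - {"hand": 78, "x": 0, "y": 0, "z": 0.0015, "ax": 0, "ay": 0, "az": 0}
    - {"hand": 78, "x": 0, "y": 0, "z": 0.0015, "ax": 0, "ay": 0, "az": 0}
    - {"hand": 78, "x": 0, "y": 0, "z": -0.03, "ax": 0, "ay": 0, "az": 0}
    - {"hand": 78, "x": 0, "y": 0, "z": -0.09, "ax": 0, "ay": 0, "az": 0}

```text
t: 17.52
tool_pos: [0.551, 0.0944, 0.3474]
orientation: [3.13, -0.261, -0.011]
force: [1.1, -0.0, 0.4]
opening: 0.0722
gripper_force: 0.0
```

Call:
carry_out:
  targets:
    - {"hand": 60, "x": 0, "y": 0, "z": -0.05, "ax": 0, "ay": 0, "az": 0}
    - {"hand": 60, "x": -0.01, "y": 0.05, "z": -0.05, "ax": 0, "ay": 0, "az": 0}
    - {"hand": 60, "x": -0.02, "y": 0.11, "z": -0.05, "ax": 0, "ay": 0, "az": 0}
    - {"hand": 60, "x": -0.03, "y": 0.17, "z": -0.05, "ax": 0, "ay": 0, "az": 0}
    - {"hand": 60, "x": -0.04, "y": 0.23, "z": -0.05, "ax": 0, "ay": 0, "az": 0}
    - {"hand": 60, "x": -0.05, "y": 0.29, "z": -0.05, "ax": 0, "ay": 0, "az": 0}
    - {"hand": 60, "x": -0.065, "y": 0.35, "z": -0.05, "ax": 0, "ay": 0, "az": 0}
    - {"hand": 60, "x": -0.074, "y": 0.4, "z": -0.05, "ax": 0, "ay": 0, "az": 0}

```text
t: 18.52
tool_pos: [0.4118, -0.2896, 0.3998]
orientation: [3.13, -0.262, 0.0]
force: [0.6, 1.1, -0.1]
opening: 0.0559
gripper_force: 0.0
```

Call:
carry_out:
  targets:
    - {"hand": 60, "x": 0, "y": 0, "z": 0, "ax": 0, "ay": 0, "az": 0}
    - {"hand": 60, "x": 0, "y": 0, "z": 0, "ax": 0, "ay": 0, "az": 0}
    - {"hand": 60, "x": 0, "y": 0, "z": 0, "ax": 0, "ay": 0, "az": 0}

```text
t: 18.9
tool_pos: [0.4136, -0.2867, 0.3997]
orientation: [-3.131, 0.258, 0.0]
force: [-0.7, -0.3, -0.4]
opening: 0.0559
gripper_force: 0.0
```

```bash
python3 - <<'E'
from h import *
from plant import *
s=read_state();print(s['tool_pos'],s['orientation'])
p=camera_params('wrist');im,d=read_camera('wrist');pt=camera_params('top');it,dt=read_camera('top')
cv2.imwrite('pics/w4.png',im);cv2.imwrite('pics/t4.png',it)
def f(n,C,x,y,lo,hi,r=.03):
    q=C[(np.hypot(C[...,0]-x,C[...,1]-y)<r)&(C[...,2]>lo)&(C[...,2]<hi)]
    if len(q)>5:print(n,len(q),((q.max(0)+q.min(0))/2).round(4),q.mean(0).round(4),np.median(q[:,2]),np.ptp(q,axis=0).round(3))
W=cloud(d,p);T=cloud(dt,pt)
f('knob',W,.413,-.288,.03,.045,.03)
f('disc',W,.413,-.288,.004,.01,.06)
f('tall',T,.5525,.094,.13,.15);f('mid',T,.642,.08,.12,.14)
f('deckb',T,.538,.006,.1,.12);f('small',T,.523,-.084,.09,.11)
f('beakW',W,.628,-.007,.08,.095,.045);f('beakT',T,.628,-.007,.08,.095,.045)
# colour contours: white disc at z=.006, beaker rim at z=.088
hsv=cv2.cvtColor(im,cv2.COLOR_BGR2HSV)
m=((hsv[...,1]<40)&(hsv[...,2]>170)).astype(np.uint8)
for c in cv2.findContours(m,cv2.RETR_EXTERNAL,2)[0]:
    if cv2.contourArea(c)>300:
        w=np.array([ray(*q[0],p,.006)[:2] for q in c],np.float32);print('white',cv2.minEnclosingCircle(c),cv2.minEnclosingCircle(w),cv2.contourArea(c))
E
```

```text
[ 0.41361126 -0.2866719   0.39965218] [-3.13056586e+00  2.58257665e-01  7.40118413e-05]
knob 298 [ 0.4135 -0.2881  0.034 ] [ 0.414  -0.2881  0.0357] 0.03587492715242263 [0.02  0.02  0.008]
disc 3475 [ 0.4135 -0.2878  0.0069] [ 0.4149 -0.2881  0.0061] 0.006096542222303436 [0.079 0.08  0.006]
tall 139 [0.5515 0.0956 0.1374] [0.551  0.0946 0.1385] 0.13883715674719532 [0.038 0.038 0.011]
mid 119 [0.6417 0.0807 0.1271] [0.6415 0.0802 0.1282] 0.12825139906348948 [0.036 0.036 0.012]
deckb 87 [0.5384 0.0074 0.1091] [0.5385 0.0068 0.1082] 0.10815921697299413 [0.028 0.031 0.011]
small 76 [ 0.5228 -0.084   0.0984] [ 0.523  -0.0839  0.0983] 0.09875940116449611 [0.028 0.025 0.013]
beakT 68 [ 0.6279 -0.0074  0.087 ] [ 0.6301 -0.0058  0.0878] 0.08780489432230432 [0.058 0.056 0.014]
white ((14.5, 96.0), 19.52572250366211) ((0.531501293182373, -0.04851289093494415), 0.019627301022410393) 380.5
white ((252.5, 206.5), 254.7794189453125) ((0.3652533292770386, -0.2672883868217468), 0.2988540828227997) 68551.0
```

View pics/w4.png

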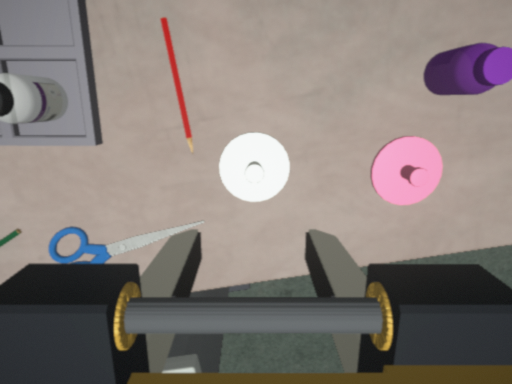

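The view shows the lid at (254,167), its knob centred between the open fingers. The pink look-alike is at (407,170) and clear. All the placed bottles measure in their pockets. Grasp the knob.

Call:
carry_out:
  targets:
    - {"hand": 60, "x": 0, "y": 0.001, "z": 0.06, "ax": 0, "ay": 0, "az": 0}
    - {"hand": 60, "x": 0, "y": 0.001, "z": 0.12, "ax": 0, "ay": 0, "az": 0}
    - {"hand": 60, "x": 0, "y": 0.001, "z": 0.17, "ax": 0, "ay": 0, "az": 0}
    - {"hand": 60, "x": 0, "y": 0.001, "z": 0.195, "ax": 0, "ay": 0, "az": 0}
    - {"hand": 60, "x": 0, "y": 0.001, "z": 0.201, "ax": 0, "ay": 0, "az": 0}
    - {"hand": 60, "x": 0, "y": 0.001, "z": 0.201, "ax": 0, "ay": 0, "az": 0}
    - {"hand": 0, "x": 0, "y": 0.001, "z": 0.201, "ax": 0, "ay": 0, "az": 0}
    - {"hand": 0, "x": 0, "y": 0.001, "z": 0.201, "ax": 0, "ay": 0, "az": 0}
  newtons: 20

```text
t: 20.0
tool_pos: [0.4135, -0.2891, 0.2002]
orientation: [3.129, -0.261, 0.003]
force: [-0.1, -0.1, 0.4]
opening: 0.0404
gripper_force: 0.0
```

Call:
carry_out:
  targets:
    - {"hand": 0, "x": 0, "y": 0, "z": 0, "ax": 0, "ay": 0, "az": 0}
    - {"hand": 0, "x": 0, "y": 0, "z": 0, "ax": 0, "ay": 0, "az": 0}
    - {"hand": 0, "x": 0, "y": 0, "z": 0, "ax": 0, "ay": 0, "az": 0}
    - {"hand": 0, "x": 0, "y": 0, "z": 0, "ax": 0, "ay": 0, "az": 0}
    - {"hand": 0, "x": 0, "y": 0, "z": -0.05, "ax": 0, "ay": 0, "az": 0}
    - {"hand": 0, "x": 0, "y": 0, "z": -0.1, "ax": 0, "ay": 0, "az": 0}
    - {"hand": 0, "x": 0, "y": 0, "z": -0.16, "ax": 0, "ay": 0, "az": 0}
    - {"hand": 0, "x": 0, "y": 0, "z": -0.18, "ax": 0, "ay": 0, "az": 0}

```text
t: 21.0
tool_pos: [0.4136, -0.2892, 0.3833]
orientation: [3.127, -0.26, 0.008]
force: [0.5, 0.4, -1.0]
opening: 0.0192
gripper_force: 20.0
```

Call:
carry_out:
  targets:
    - {"hand": 0, "x": 0.03, "y": -0.05, "z": 0, "ax": 0, "ay": 0, "az": 0}
    - {"hand": 0, "x": 0.055, "y": -0.1, "z": 0, "ax": 0, "ay": 0, "az": 0}
    - {"hand": 0, "x": 0.08, "y": -0.15, "z": 0, "ax": 0, "ay": 0, "az": 0}
    - {"hand": 0, "x": 0.105, "y": -0.2, "z": 0, "ax": 0, "ay": 0, "az": 0}
    - {"hand": 0, "x": 0.13, "y": -0.25, "z": 0, "ax": 0, "ay": 0, "az": 0}
    - {"hand": 0, "x": 0.155, "y": -0.295, "z": 0, "ax": 0, "ay": 0, "az": 0}
    - {"hand": 0, "x": 0.165, "y": -0.312, "z": 0, "ax": 0, "ay": 0, "az": 0}
    - {"hand": 0, "x": 0.165, "y": -0.312, "z": 0.03, "ax": 0, "ay": 0, "az": 0}

```text
t: 22.0
tool_pos: [0.6288, -0.0073, 0.3509]
orientation: [3.131, -0.258, 0.008]
force: [0.2, -0.4, -0.3]
opening: 0.0187
gripper_force: 20.0
```

Call:
carry_out:
  targets:
    - {"hand": 0, "x": 0, "y": 0, "z": 0.02, "ax": 0, "ay": 0, "az": 0}
    - {"hand": 0, "x": 0, "y": 0, "z": 0.03, "ax": 0, "ay": 0, "az": 0}
    - {"hand": 0, "x": 0, "y": 0, "z": 0.03, "ax": 0, "ay": 0, "az": 0}
    - {"hand": 0, "x": 0, "y": 0, "z": 0.03, "ax": 0, "ay": 0, "az": 0}

```text
t: 22.5
tool_pos: [0.6275, -0.0087, 0.3199]
orientation: [3.131, -0.262, 0.002]
force: [0.2, 0.3, -1.3]
opening: 0.0189
gripper_force: 20.0
```

```bash
python3 - <<'E'
from h import *
from plant import *
im,d=read_camera('side');pp=camera_params('side')
cv2.imwrite('pics/s5.png',cv2.resize(im[120:240,190:350],None,fx=4,fy=4,interpolation=cv2.INTER_CUBIC))
p=camera_params('wrist');iw,dw=read_camera('wrist');cv2.imwrite('pics/w5.png',iw)
print(read_state()['tool_pos'])
for n,C in(('s',cloud(d,pp)),('w',cloud(dw,p))):
  for lo,hi in((.105,.128),(.082,.092)):
    q=C[(np.hypot(C[...,0]-.628,C[...,1]+.0074)<.05)&(C[...,2]>lo)&(C[...,2]<hi)]
    if len(q)>5:print(n,lo,len(q),((q.max(0)+q.min(0))/2).round(4),np.ptp(q,axis=0).round(3),np.median(q[:,2]))
E
```

```text
[ 0.62764572 -0.00855229  0.32014877]
s 0.105 177 [ 0.6258 -0.0112  0.1231] [0.077 0.087 0.01 ] 0.12469202252925105
s 0.082 41 [ 0.6264 -0.0113  0.0857] [0.056 0.062 0.007] 0.08435247284094194
w 0.105 8095 [ 0.6289 -0.0091  0.1247] [0.078 0.079 0.007] 0.12708813911792352
```

View pics/s5.png

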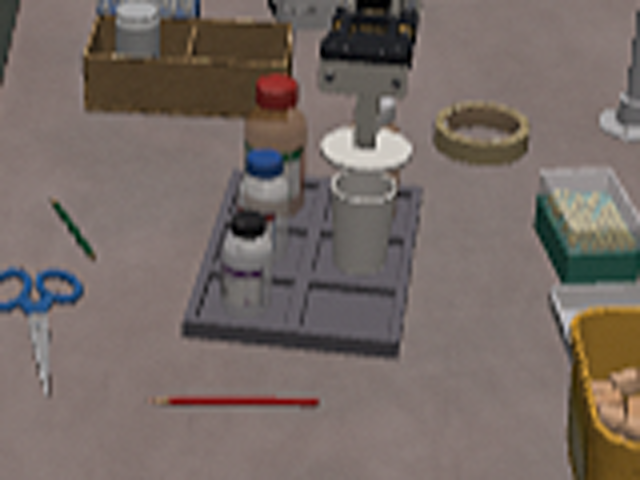

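View pics/w5.png

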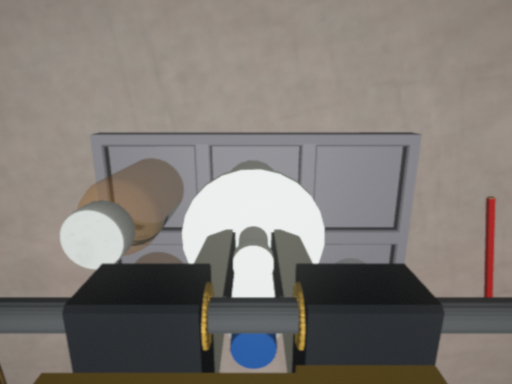

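The lid hangs level and centred over the beaker in both views: in the side crop it is at (366,148) above the rim at (364,187). Lower it.

Call:
carry_out:
  targets:
    - {"hand": 0, "x": 0, "y": 0, "z": 0.015, "ax": 0, "ay": 0, "az": 0}
    - {"hand": 0, "x": 0, "y": 0, "z": 0.025, "ax": 0, "ay": 0, "az": 0}
    - {"hand": 0, "x": 0, "y": 0, "z": 0.03, "ax": 0, "ay": 0, "az": 0}
    - {"hand": 0, "x": 0, "y": 0, "z": 0.031, "ax": 0, "ay": 0, "az": 0}
    - {"hand": 0, "x": 0, "y": 0, "z": 0.032, "ax": 0, "ay": 0, "az": 0}
    - {"hand": 0, "x": 0, "y": 0, "z": 0.032, "ax": 0, "ay": 0, "az": 0}
    - {"hand": 0, "x": 0, "y": 0, "z": 0.032, "ax": 0, "ay": 0, "az": 0}

```text
t: 23.48
tool_pos: [0.6274, -0.0083, 0.2872]
orientation: [-3.131, 0.261, -0.001]
force: [-2.3, -0.8, 5.0]
opening: 0.0189
gripper_force: 20.0
```

```bash
python3 -c "
from plant import *
s=read_state();print(s['tool_pos'],s['force'])"
```

```text
[ 0.6274181  -0.00831337  0.28720795] [-2.29620404 -0.82441765  4.97960073]
```

Call:
carry_out:
  targets:
    - {"hand": 45, "x": 0, "y": 0, "z": -0.0005, "ax": 0, "ay": 0, "az": 0}
    - {"hand": 45, "x": 0, "y": 0, "z": -0.0005, "ax": 0, "ay": 0, "az": 0}
    - {"hand": 45, "x": 0, "y": 0, "z": -0.0005, "ax": 0, "ay": 0, "az": 0}
    - {"hand": 45, "x": 0, "y": 0, "z": -0.0005, "ax": 0, "ay": 0, "az": 0}
    - {"hand": 45, "x": 0, "y": 0, "z": -0.03, "ax": 0, "ay": 0, "az": 0}
    - {"hand": 45, "x": 0, "y": 0, "z": -0.08, "ax": 0, "ay": 0, "az": 0}
    - {"hand": 45, "x": 0, "y": 0, "z": -0.11, "ax": 0, "ay": 0, "az": 0}
    - {"hand": 45, "x": 0, "y": 0, "z": -0.11, "ax": 0, "ay": 0, "az": 0}

```text
t: 24.48
tool_pos: [0.6281, -0.0084, 0.4006]
orientation: [3.131, -0.261, 0.01]
force: [0.2, -0.4, -0.8]
opening: 0.042
gripper_force: 0.0
```

Call:
carry_out:
  targets:
    - {"hand": 45, "x": -0.04, "y": 0.05, "z": 0, "ax": 0, "ay": 0, "az": 0}
    - {"hand": 45, "x": -0.08, "y": 0.1, "z": 0, "ax": 0, "ay": 0, "az": 0}
    - {"hand": 45, "x": -0.11, "y": 0.15, "z": 0, "ax": 0, "ay": 0, "az": 0}
    - {"hand": 45, "x": -0.15, "y": 0.2, "z": 0, "ax": 0, "ay": 0, "az": 0}
    - {"hand": 45, "x": -0.15, "y": 0.25, "z": 0, "ax": 0, "ay": 0, "az": 0}
    - {"hand": 45, "x": -0.15, "y": 0.3, "z": 0, "ax": 0, "ay": 0, "az": 0}
    - {"hand": 45, "x": -0.15, "y": 0.35, "z": 0, "ax": 0, "ay": 0, "az": 0}
    - {"hand": 45, "x": -0.15, "y": 0.35, "z": 0, "ax": 0, "ay": 0, "az": 0}

```text
t: 25.48
tool_pos: [0.4201, -0.3313, 0.3947]
orientation: [-3.129, 0.267, 0.004]
force: [-0.1, 0.5, -0.8]
opening: 0.0416
gripper_force: 0.0
```

```bash
python3 - <<'E'
from h import *
from plant import *
pt=camera_params('top');it,dt=read_camera('top');im,d=read_camera('side')
a=cv2.resize(it[120:220,170:300],(520,400));b=cv2.resize(im[130:210,225:315],None,fx=3,fy=3)
o=np.zeros((400,800,3),np.uint8);o[:,:520]=a;o[:240,520:790]=b;cv2.imwrite('pics/f6.png',o)
T=cloud(dt,pt)
c=np.array([.582,-.0018]);ex=np.array([.986,-.165]);ey=np.array([.165,.986])
def f(n,x,y,lo,hi,r=.03):
    q=T[(np.hypot(T[...,0]-x,T[...,1]-y)<r)&(T[...,2]>lo)&(T[...,2]<hi)]
    m=((q.max(0)+q.min(0))/2);print(n,len(q),m.round(4),np.ptp(q,axis=0).round(3),np.median(q[:,2]),'deck',((m[:2]-c)@ex).round(4),((m[:2]-c)@ey).round(4))
    return q
f('tall',.5525,.094,.13,.15);f('mid',.642,.08,.12,.14);f('deckb',.538,.006,.1,.12);f('small',.523,-.084,.09,.11)
q=f('lid',.628,-.008,.088,.1,.05);A=np.c_[q[:,:2],np.ones(len(q))];print('slope',np.linalg.lstsq(A,q[:,2],rcond=None)[0]);f('knob',.628,-.008,.115,.135)
E
```

```text
tall 143 [0.5518 0.0955 0.1374] [0.039 0.038 0.015] 0.13846599656880665 deck -0.0458 0.091
mid 121 [0.6416 0.0808 0.1273] [0.036 0.036 0.012] 0.12812325766415333 deck 0.0451 0.0912
deckb 88 [0.5383 0.0073 0.1076] [0.028 0.03  0.013] 0.10855120040181421 deck -0.0445 0.0018
small 76 [ 0.5226 -0.084   0.0975] [0.028 0.025 0.013] 0.09850509242223215 deck -0.045 -0.0908
lid 477 [ 0.6264 -0.0061  0.094 ] [0.078 0.078 0.012] 0.09467588350383349 deck 0.0445 0.0031
slope [0.00026645 0.00428558 0.0945308 ]
knob 37 [ 0.6261 -0.0066  0.1255] [0.018 0.019 0.009] 0.12520286156663962 deck 0.0443 0.0025
```

View pics/f6.png

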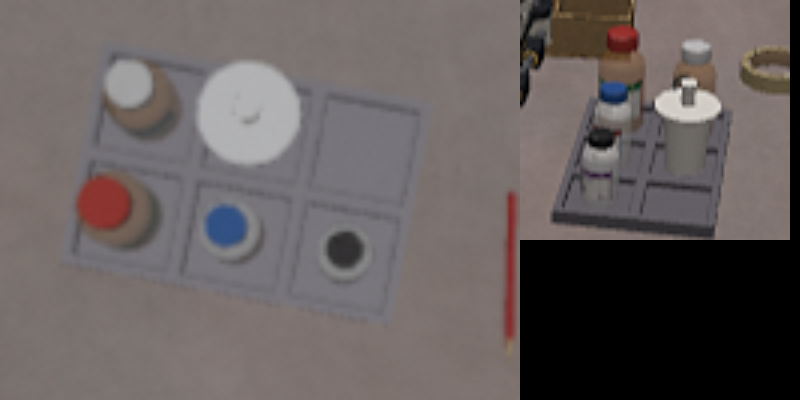

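The view shows the lid flat and centred on the beaker (248,112), and all the bottles upright in the right pockets: tall (115,210), small (343,250), middle (140,90). I hand the job in.

```bash
python3 -c "
from plant import robot
print(robot.close_job())"
```

```text
the job is handed in; nothing more can be done
None
```

The job is handed in: by my last camera check all three bottles stood within about 2 mm of their pocket centres and the lid lay flat and centred on the beaker, but the hand-in returned no verdict.

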